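# Sort the market stall's pillar candles by colour and shut the stock drawer

### The arm

A 6-joint arm with a two-finger parallel gripper is mounted at the origin on the work surface. World frame = base frame: x ahead of the robot, y to its left, z up, the work surface at z = 0. Lengths are in m, angles in degrees, forces in N, time in s.
With the tool pointing down it reaches from about 0.4 to 0.825 m from the base axis. Payload 7 kg.
Tool frame: the origin (TCP) lies at the very end of the fingers, on their centre line; the grasp point (between the pads) lies 19 mm behind it (ctrl.grip_point_offset is the distance from the TCP to the grasp point, in m); x points along the fingers, z is the direction in which the jaws open and shut, and the axes are right-handed (so a half turn about x gives the same grasp; the last joint's range is limited). The gripper opens to 88 mm and grips with 3 to 60 N. Pads are 19 mm wide; open, the fingers measure 130 mm over their backs; the gripper's body (78 mm by 193 mm) begins 47 mm behind the grasp point.
Start: joints at [83.486, 20.546, 0.682, 0, -70.136, -16.507], TCP at [0.264, 0.621, 0.195] pointing down, gripper open.
Joint ranges: [-176.03, 176.03], [-82.01, 121.73], [-58.28, 71.71], [-173.87, 95.51], [-174.79, -0.11], [-173.66, 173.66]. Speed limits (degrees/s): [136.94, 136.94, 172.46, 180, 180, 180].

### API

Orientations are given as [roll, pitch, yaw] about the fixed x, y, z axes, in that order (R = Rz(yaw) Ry(pitch) Rx(roll)).
In Python, from plant import get_obs, snapshot, calibration, close_job, ctrl gives the robot as it stands.
- The arm moves only by the tool move_arm, never from a script. Its argument "commands" is a list that holds one entry, the list of rows, each a list of 4 numbers: the shift along the tool's x, y, z in cm, then the turn about the tool's x in rad. In form: [[[dx, dy, dz, spin], ...]]. A call has 1 to 8 rows; each row shifts and turns the commanded pose from where the row before left it, along the tool's axes as they then stand; what a row does not reach is not made up. A row lasts 1/10 s, in which the tool goes at most 50 mm and 8.59 degrees, less where a joint would pass 70% of its speed; a pose out of reach is approached as far as the arm can. A call with a gripper value outside its range is refused whole. "jaw" is the finger opening in cm, from 0 to 8.76, set as the call begins (left out, the last holds). The fingers move at their own pace and stop on an object; the grip force is fixed at half the most. Time passes only in rows, so rows that do not move let the fingers close. It gives the time, the measured TCP pose, the force and the opening at its end, in the units of the state.
- get_obs(): the state, without advancing time (a new reading comes with each control period).
- snapshot(name): name is "scene" or "top"; returns (picture, depth): 420x560x3 uint8, red, green, blue; 420x560 float32, m along the optical axis (not along the pixel's ray), 0 where there is no reading.
- calibration(name): a dict with "mtx" (3x3 intrinsics, pixels), "T" (4x4, takes a point from camera to world coordinates). Camera axes: x right, y up, looking along -z (the intrinsics and any distortion apply to the point x, -y, -z); pixel columns grow to the right and rows downward; lengths in m; the calibration is good to about 2 mm. A picture is of the moment at which its call begins. calibration takes no time and is no camera call.
- close_job(): hands the job in, once; it reports no verdict.
The state is a dict: "clock": time; "joint_pos": joint angles; "qvel": joint speeds; "tau": joint torques, N m; "tool_pos": TCP position; "orientation": TCP orientation; "force": force on the tool from outside, world axes, zero at the start; "moment": the same for the moment, N m; "opening": finger opening in m.
Only numpy, scipy, OpenCV 4.12 (cv2) and the standard library are available. Lean on these libraries where they do the work, as an engineer would, in place of code of your own. Each camera call takes 0.05 s, during which the arm holds its last target. There are 200 camera calls.

### The job

Pillar candles of two colours stand mixed up on the market stall: stand the golden one in the white carton beside the golden one already there, and the two red ones in the open drawer of the wooden chest, setting each down upright, not dropping it. Slide the drawer gently fully shut with the red candles still standing inside, and leave the fir-tree and fir-cone candles standing where they are.

Things in the scene. Friction and masses are not known exactly. Their poses are not given: they have to be found in the camera images.
- gold_candle_1: Golden-yellow fluted pillar candle, a round upright cylinder 52 mm across and 90 mm tall (wick 8 mm more, soft), about 0.16 kg, standing loose on the table. Origin: centre of its underside, z up its axis.
- gold_candle_2: Golden-yellow fluted pillar candle, a round upright cylinder 52 mm across and 90 mm tall (wick 8 mm more, soft), about 0.16 kg, standing loose in the carton from the start, in the half of it towards the carton's -x, where it belongs. Origin: centre of its underside, z up its axis.
- red_candle_1: Red fluted pillar candle, a round upright cylinder 52 mm across and 90 mm tall (wick 8 mm more, soft), about 0.16 kg, standing loose on the table. Origin: centre of its underside, z up its axis.
- red_candle_2: Red fluted pillar candle, a round upright cylinder 52 mm across and 90 mm tall (wick 8 mm more, soft), about 0.16 kg, standing loose on the table. Origin: centre of its underside, z up its axis.
- carton: White open cardboard carton for the golden candles, outside 240 mm (its x) by 180 mm (its y), 50 mm high, walls and floor 4 mm thick, 0.5 kg, standing loose on the table. Origin: centre of its underside; z up.
- carton_in (a point): Centre of the carton's inner floor, 4 mm above its underside; axes as the carton's. Clear inside: 232 mm (x) by 172 mm (y).
- chest: Wooden stock chest fixed to the table, 270 mm deep (its x) by 312 mm wide (its y, at the top board), flat top at 150 mm above the table. Its front faces its own -x. Origin: centre of its underside. Only a flat pad and some cards lie on its top, up to 11 mm high, 100 mm or more behind the front edge.
- drawer (a joint): The chest's one drawer: opening in m, 0 = fully shut, up to 0.19 fully open; it slides out along the chest's -x and starts mostly open (0.15 to 0.19). It moves freely with a few newtons of friction and stays where it is left; no latch, no spring. Push it shut with closed fingers on the handle or on its front.
- drawer_in (a point): Centre of the drawer's inner floor (moves with it), 27.5 mm above the table; axes as the chest's. Clear inside: x from -118 mm (inner face of the front) to +112 mm, 258 mm along y. Walls rise 79 mm above the floor, the front panel 108 mm; shut, a 100 mm tall thing fits. Open by q, the part from x = -118 mm to -118 mm + q lies clear of the chest; the rest is under its top.
- drawer_handle (a point): Middle of the drawer's brass bar handle (moves with the drawer), a horizontal bar 120 mm long along the chest's y, about 10 mm thick, 35 mm in front of the drawer's front face, 113.5 mm above the table. Axes as the chest's; the drawer closes towards +x.
- tree_candle_1: Bystander: golden tiered fir-tree candle (a cone, not a pillar), 58 mm across the foot, 110 mm tall, standing loose. Origin: centre of its underside.
- tree_candle_2: Bystander: golden tiered fir-tree candle (a cone, not a pillar), 58 mm across the foot, 110 mm tall, standing loose. Origin: centre of its underside.
- cone_candle: Bystander: golden fir-cone candle, 54 mm across, 92 mm tall, standing loose. Origin: centre of its underside.
Not all that is in view belongs to the job. Leave any blue or purple look-alike of the red_candle_1 alone.

How it is judged:
By the outcome, as a careful person would: the job done as asked, in the order asked, and still so for the second after the job is handed in, with the robot touching nothing.
It also fails if it takes over 69 s, if anything falls off the work surface, if the arm or the gripper's body presses on something with over 40 N, if the wrist force passes 120 N, or if a joint passes its speed limit or range.

## Working session

There is one attempt and no reset: what is moved stays moved. The work goes in short steps, Python scripts to look and compute and a tool call to move; the robot and the scene stay as the last step left them, time stands still between calls to the robot, and variables do not carry over. Pictures are saved under pics/ and viewed, about 8 in all and at most 12, crops included, and the job is handed in when it is done.

Besides the shell and the picture viewer there is one more tool, called after "Call:" as name(argument=value, ...) on one line, values as JSON. move_arm: Moves the arm, as the interface text tells. Its arguments: {"type":"object","properties":{"commands":{"type":"array"},"jaw":{"type":"number"}},"required":["commands"]}

```bash
mkdir -p pics; python3 - <<'E'
from plant import get_obs, snapshot, calibration, ctrl
import cv2, numpy as np
print(get_obs(), ctrl.grip_point_offset)
for n in ("scene","top"):
    p,d=snapshot(n); cv2.imwrite(f"pics/{n}0.png",p[...,::-1]); np.savez(f"{n}0.npz",p=p,d=d)
    c=calibration(n); print(n,{k:np.round(np.array(v),4).tolist() for k,v in c.items()}, (d==0).mean())
E
```

```text
{'clock': 0.0, 'joint_pos': array([ 8.34844872e+01,  2.05918002e+01,  6.33891872e-01, -1.99495279e-02,
       -7.01377200e+01, -1.65077045e+01]), 'qvel': array([-0.01742648,  0.05263577, -0.01577467,  0.03957403,  0.08582275,
        0.10698266]), 'tau': array([ 1.37873467e-04, -5.82716703e+01,  2.93067563e+01,  6.99720472e+00,
        7.19439398e-03, -1.55749526e-04]), 'tool_pos': array([0.26380333, 0.62071312, 0.19382007]), 'orientation': array([   5.41364727,   89.90254952, -107.61636381]), 'force': array([-0.95753478,  0.23897391, -0.20136892]), 'moment': array([ 0.00416423, -0.00144298,  0.00612707]), 'opening': 0.08731337066095601} 0.0188
scene {'mtx': [[464.9612, 0.0, 279.6365], [0.0, 464.9612, 206.9561], [0.0, 0.0, 1.0]], 'T': [[-0.4893, -0.5823, 0.6493, 1.2133], [0.872, -0.337, 0.355, 0.4522], [0.0121, 0.7399, 0.6727, 0.8446], [0.0, 0.0, 0.0, 1.0]]} 0.004081632653061225
top {'mtx': [[505.0141, 0.0, 282.9868], [0.0, 505.0141, 210.2466], [0.0, 0.0, 1.0]], 'T': [[0.022, 0.982, -0.1875, 0.2462], [-0.9996, 0.0245, 0.011, 0.065], [0.0154, 0.1872, 0.9822, 1.3771], [0.0, 0.0, 0.0, 1.0]]} 0.004022108843537415
```

View pics/top0.png

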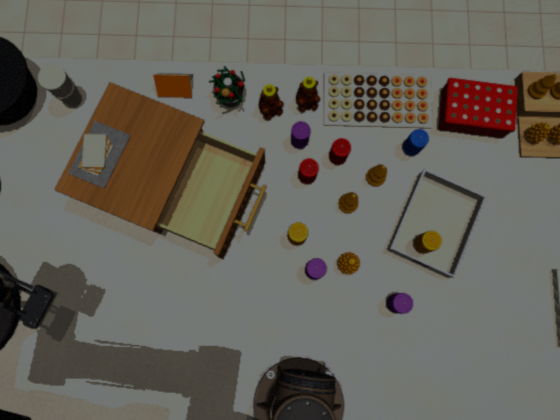

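View pics/scene0.png

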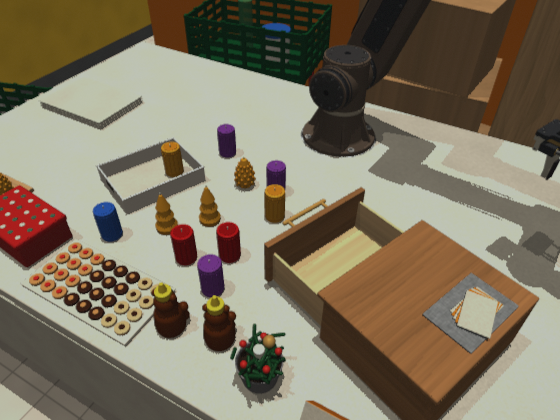

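The top view shows the red candles at (341,151) and (309,170), loose gold at (298,233), and carton gold at (430,241). The trees are at (377,175) and (348,202), the cone at (348,263), and the drawer opens right and down, with its handle near (256,208). Next I'll measure them from depth.

```bash
cat > h.py <<'E'
import cv2, numpy as np
from plant import get_obs, snapshot, calibration, ctrl
def cloud(n,d):
    c=calibration(n); K=np.array(c["mtx"]); T=np.array(c["T"])
    v,u=np.mgrid[:d.shape[0],:d.shape[1]]
    P=np.stack([(u-K[0,2])*d/K[0,0], -(v-K[1,2])*d/K[1,1], -d],-1)
    return P@T[:3,:3].T+T[:3,3]
def look(n,save=None):
    p,d=snapshot(n)
    if save: cv2.imwrite(save,p[...,::-1])
    return p,d,cloud(n,d)
def candles(p,X,zlo=.075,zhi=.15):
    h=cv2.cvtColor(p,cv2.COLOR_RGB2HSV)
    H,S,V=[h[...,i].astype(int) for i in range(3)]
    out=[]
    for name,m in (("red",((H<6)|(H>174))),("gold",(H>15)&(H<32)),("purple",(H>125)&(H<160)),("blue",(H>100)&(H<=125))):
        m=m&(S>130)&(V>40)&(X[...,2]>zlo)&(X[...,2]<zhi)
        k,l,st,ce=cv2.connectedComponentsWithStats(m.astype(np.uint8),connectivity=4)
        for i in range(1,k):
            if st[i,4]<40: continue
            q=X[l==i]; (cx,cy),r=cv2.minEnclosingCircle(q[:,:2].astype(np.float32))
            out.append((name,ce[i].round().tolist(),int(st[i,4]),np.r_[cx,cy,r,np.median(q[:,2])].round(4).tolist()))
    return out
def rect(m,X):
    q=X[m][:,:2].astype(np.float32); r=cv2.minAreaRect(q); return r, cv2.boxPoints(r).round(4).tolist(), len(q)
E
python3 - <<'E'
from h import *
z=np.load("top0.npz"); p,d=z["p"],z["d"]; X=cloud("top",d)
for c in candles(p,X): print(c)
Z=X[...,2]
def reg(u0,u1,v0,v1):
    m=np.zeros(Z.shape,bool); m[v0:v1,u0:u1]=1; return m
print("carton",rect(reg(380,495,160,285)&(Z>.042)&(Z<.06),X))
print("chest",rect(reg(50,215,75,240)&(Z>.143)&(Z<.157),X))
print("front",rect(reg(200,262,130,262)&(Z>.128)&(Z<.142),X))
print("handle",rect(reg(240,275,175,240)&(Z>.1)&(Z<.124),X))
print("trees z", [X[v,u].round(3).tolist() for u,v in((377,172),(348,200),(348,263),(269,100),(307,95),(300,133))])
E
```

```text
('red', [481.0, 104.0], 2447, [0.8059, -0.4869, 0.1139, 0.0786])
('red', [341.0, 147.0], 279, [0.668, -0.1001, 0.0268, 0.0901])
('red', [309.0, 168.0], 287, [0.609, -0.0141, 0.026, 0.0903])
('gold', [544.0, 84.0], 254, [0.8597, -0.6527, 0.0215, 0.1091])
('gold', [309.0, 83.0], 127, [0.8341, -0.0114, 0.0192, 0.123])
('gold', [269.0, 90.0], 131, [0.8102, 0.0939, 0.0189, 0.1222])
('gold', [225.0, 92.0], 59, [0.8149, 0.2152, 0.015, 0.0978])
('gold', [543.0, 128.0], 105, [0.7388, -0.653, 0.0164, 0.0841])
('gold', [380.0, 171.0], 119, [0.607, -0.2056, 0.017, 0.0885])
('gold', [252.0, 208.0], 237, [0.4978, 0.1376, 0.0648, 0.1178])
('gold', [351.0, 198.0], 122, [0.5294, -0.1268, 0.0174, 0.0883])
('gold', [298.0, 232.0], 318, [0.4359, 0.0123, 0.0262, 0.0902])
('gold', [431.0, 240.0], 321, [0.4226, -0.3316, 0.0265, 0.0943])
('gold', [351.0, 261.0], 110, [0.3637, -0.1267, 0.0176, 0.0835])
('purple', [301.0, 130.0], 250, [0.7114, 0.009, 0.0253, 0.0902])
('purple', [316.0, 268.0], 295, [0.3438, -0.0358, 0.025, 0.0902])
('purple', [402.0, 303.0], 297, [0.2622, -0.2545, 0.0252, 0.0902])
('blue', [4
[... 677 characters left out ...]
49661350250244), (0.016080345958471298, 0.2945387065410614), 68.91227722167969), [[0.3668000102043152, 0.20900000631809235], [0.6416000127792358, 0.10300000011920929], [0.6474000215530396, 0.11800000071525574], [0.3725000023841858, 0.2240000069141388]], 710)
handle (((0.5043326616287231, 0.13530541956424713), (0.04156356677412987, 0.1437341272830963), 69.09758758544922), [[0.42980000376701355, 0.14149999618530273], [0.5641000270843506, 0.09030000120401382], [0.5788999795913696, 0.1290999948978424], [0.444599986076355, 0.18039999902248383]], 322)
trees z [[0.603, -0.197, 0.084], [0.524, -0.119, 0.086], [0.36, -0.119, 0.084], [0.793, 0.095, 0.095], [0.812, -0.008, 0.089], [0.701, 0.01, 0.096]]
```

```bash
python3 - <<'E'
from h import *
z=np.load("top0.npz"); p,d=z["p"],z["d"]; X=cloud("top",d); Z=X[...,2]
m=np.zeros(Z.shape,np.uint8); m[160:285,380:495]=1
m&=((Z>.03)&(Z<.058)).astype(np.uint8)
k,l,st,ce=cv2.connectedComponentsWithStats(m,connectivity=8)
i=1+st[1:,4].argmax(); print(st[i],rect(l==i,X))
q=X[l==i]; 
# trimmed: rim-height points, robust rect via candidate trimming
for lo,hi in ((.044,.056),(.047,.053)):
    mm=(l==i)&(Z>lo)&(Z<hi); print(rect(mm,X))
fm=np.zeros(Z.shape,np.uint8); fm[160:285,380:495]=1
fl=((Z>-.002)&(Z<.02)).astype(np.uint8)*fm
fl[l==i]=0
k2,l2,st2,c2=cv2.connectedComponentsWithStats(fl,connectivity=4)
j=l2[215,440]; print(st2[j],rect(l2==j,X), np.median(Z[l2==j]))
# handle brass only, chest front edge
print("handle",rect((Z>.105)&(Z<.123)&(np.indices(Z.shape)[1]>244)&(np.indices(Z.shape)[1]<270)&(np.indices(Z.shape)[0]>180)&(np.indices(Z.shape)[0]<236),X))
c=cv2.resize(p[155:290,380:500][...,::-1],None,fx=5,fy=5,interpolation=cv2.INTER_NEAREST)
o=cv2.resize((l==i)[155:290,380:500].astype(np.uint8),None,fx=5,fy=5,interpolation=0)
c=cv2.convertScaleAbs(c,alpha=1.6); c[o>0,2]=255; cv2.imwrite("pics/carton.png",c[:600])
E
```

```text
[ 389  169   98  109 1055] (((0.47769173979759216, -0.36547648906707764), (0.18566930294036865, 0.2432454377412796), 66.5287857055664), [[0.32919999957084656, -0.40220001339912415], [0.552299976348877, -0.499099999666214], [0.6262000203132629, -0.3287999927997589], [0.40310001373291016, -0.23190000653266907]], 1055)
(((0.47769173979759216, -0.36547648906707764), (0.18566930294036865, 0.2432454377412796), 66.5287857055664), [[0.32919999957084656, -0.40220001339912415], [0.552299976348877, -0.499099999666214], [0.6262000203132629, -0.3287999927997589], [0.40310001373291016, -0.23190000653266907]], 694)
(((0.47758784890174866, -0.36586833000183105), (0.18455062806606293, 0.24339459836483002), 66.44412994384766), [[0.32919999957084656, -0.4018000066280365], [0.552299976348877, -0.499099999666214], [0.6259999871253967, -0.32989999651908875], [0.40290001034736633, -0.23260000348091125]], 489)
[ 393  174   86  100 4421] (((0.4811885952949524, -0.37193024158477783), (0.16789065301418304, 0.22622044384479523), 66.32598876953125), [[0.34389999508857727, -0.4034000039100647], [0.5511000156402588, -0.4941999912261963], [0.6184999942779541, -0.34049999713897705], [0.41130000352859497, -0.24959999322891235]], 4421) 0.005251303406242469
handle (((0.49758946895599365, 0.13786008954048157), (0.04152503237128258, 0.12931238114833832), 69.09758758544922), [[0.42980000376701355, 0.14149999618530273], [0.550599992275238, 0.09539999812841415], [0.5654000043869019, 0.13420000672340393], [0.444599986076355, 0.18029999732971191]], 254)
```

View pics/carton.png

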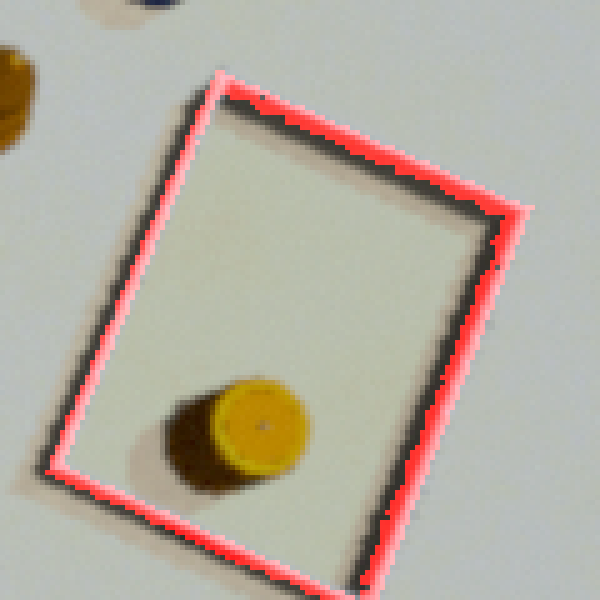

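```bash
cat > plan.py <<'E'
import sys, numpy as np
from scipy.spatial.transform import Rotation as Ro
from plant import get_obs
def rows(tgt, ang=None, n=8, pos=None, R=None):
    """evenly spaced rows to the TCP target; ang = heading of tool z, deg (spin about tool x)"""
    o=get_obs(); pos=np.array(o["tool_pos"] if pos is None else pos)
    R=Ro.from_euler("xyz",o["orientation"],degrees=True).as_matrix() if R is None else R
    a0=np.degrees(np.arctan2(R[1,2],R[0,2])); da=0 if ang is None else (ang-a0+180)%360-180
    s=-np.radians(da)/n; step=(np.array(tgt)-pos)/n*100; out=[]
    for i in range(n):
        out.append(np.r_[R.T@step, s]); R=R@Ro.from_rotvec([s,0,0]).as_matrix()
    print(round(a0,2), round(da,2)); print([[round(float(x),2) if j<3 else round(float(x),3) for j,x in enumerate(r)] for r in out])
    return np.array(tgt),R
E
python3 -c "
from plan import *
p,R=rows([.436,.012,.195],158.9,16)
rows([.436,.012,.055],158.9,8,p,R)"
```

```text
-113.03 -88.07
[[-0.0, 2.48, 3.08, 0.096], [-0.0, 2.76, 2.83, 0.096], [-0.0, 3.02, 2.55, 0.096], [-0.0, 3.25, 2.25, 0.096], [-0.0, 3.45, 1.93, 0.096], [-0.0, 3.62, 1.59, 0.096], [-0.0, 3.76, 1.23, 0.096], [-0.0, 3.86, 0.87, 0.096], [-0.0, 3.92, 0.49, 0.096], [-0.0, 3.95, 0.11, 0.096], [-0.0, 3.95, -0.27, 0.096], [-0.0, 3.9, -0.64, 0.096], [-0.0, 3.82, -1.02, 0.096], [-0.0, 3.71, -1.38, 0.096], [-0.0, 3.56, -1.73, 0.096], [-0.0, 3.38, -2.06, 0.096]]
158.9 -0.0
[[1.75, -0.0, 0.0, 0.0], [1.75, -0.0, 0.0, 0.0], [1.75, -0.0, 0.0, 0.0], [1.75, -0.0, 0.0, 0.0], [1.75, -0.0, 0.0, 0.0], [1.75, -0.0, 0.0, 0.0], [1.75, -0.0, 0.0, 0.0], [1.75, -0.0, 0.0, 0.0]]
```

Call:
move_arm(commands=[[[0, 2.48, 3.08, 0.096], [0, 2.76, 2.83, 0.096], [0, 3.02, 2.55, 0.096], [0, 3.25, 2.25, 0.096], [0, 3.45, 1.93, 0.096], [0, 3.62, 1.59, 0.096], [0, 3.76, 1.23, 0.096], [0, 3.86, 0.87, 0.096]]], jaw=8.7)

```text
clock: 0.9
tool_pos: [0.3501, 0.3151, 0.1946]
orientation: [11.5, 90.0, -145.8]
force: [1.4, 0.2, 0.6]
opening: 0.0868
```

Call:
move_arm(commands=[[[0, 3.92, 0.49, 0.096], [0, 3.95, 0.11, 0.096], [0, 3.95, -0.27, 0.096], [0, 3.9, -0.64, 0.096], [0, 3.82, -1.02, 0.096], [0, 3.71, -1.38, 0.096], [0, 3.56, -1.73, 0.096], [0, 3.38, -2.06, 0.096]]])

```text
clock: 1.7
tool_pos: [0.4365, 0.0108, 0.1948]
orientation: [-110.9, 90.0, 47.9]
force: [0.5, 0.7, 0.9]
opening: 0.0871
```

Call:
move_arm(commands=[[[0, 0, 0, 0], [0, 0, 0, 0]]])

```text
clock: 1.9
tool_pos: [0.4364, 0.0115, 0.1945]
orientation: [29.4, 90.0, -171.7]
force: [0.1, 0.9, 0.1]
opening: 0.087
```

```bash
python3 - <<'E'
from plan import *
from h import *
p,d,X=look("top","pics/t1.png"); o=get_obs(); print(o["clock"],o["tool_pos"],o["joint_pos"].round(1),o["force"].round(1))
rows([.436,.012,.195],158.9,1)
look("scene","pics/s1.png")
E
```

```text
1.95 [0.43636868 0.01227846 0.19454865] [ 27.7  -2.7 -27.6  -0.  -65.1 -48.7] [ 0.4 -0.1 -0.4]
158.95 -0.05
[[-0.05, 0.04, 0.02, 0.001]]
```

View pics/s1.png

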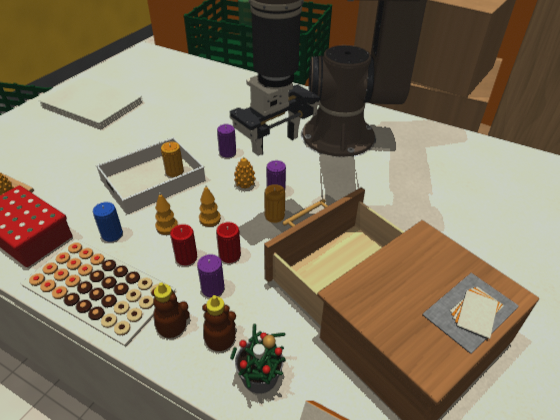

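The scene image shows the gripper hovering above the gold candle, with its tips near (262,150) and (295,135). I'll check that against the projected TCP.

```bash
python3 - <<'E'
from h import *
for n in ("scene","top"):
    c=calibration(n);T=np.array(c["T"]);K=np.array(c["mtx"])
    for P in ([.436,.012,.195],[.436-.05*.933,.012+.05*.36,.195],[.436+.05*.933,.012-.05*.36,.195],[.436,.012,.09]):
        q=T[:3,:3].T@(np.array(P)-T[:3,3]); print(n,(K@np.array([q[0],-q[1],-q[2]])/-q[2])[:2].round())
E
```

```text
scene [275. 156.]
scene [291. 148.]
scene [258. 164.]
scene [275. 190.]
top [299. 226.]
top [291. 245.]
top [307. 206.]
top [298. 232.]
```

Call:
move_arm(commands=[[[1.5, 0, 0, 0], [1.5, 0, 0, 0]]])

```text
clock: 2.2
tool_pos: [0.4367, 0.0138, 0.1647]
orientation: [-127.3, 89.9, 31.8]
force: [0.2, 0.5, -0.3]
opening: 0.0864
```

Call:
move_arm(commands=[[[2.2, 0, 0, 0], [2.2, 0, 0, 0], [2.2, 0, 0, 0], [2.2, 0, 0, 0], [1.5, 0, 0, 0], [0.7, 0, 0, 0], [0, 0, 0, 0]]])

```text
clock: 2.9
tool_pos: [0.436, 0.0131, 0.0542]
orientation: [47.2, 89.9, -153.7]
force: [-0.2, 0.9, 1.1]
opening: 0.0869
```

Call:
move_arm(commands=[[[0, 0, 0, 0], [0, 0, 0, 0], [0, 0, 0, 0], [0, 0, 0, 0], [0, 0, 0, 0], [0, 0, 0, 0], [0, 0, 0, 0]]], jaw=4)

```text
clock: 3.6
tool_pos: [0.4369, 0.0125, 0.055]
orientation: [-148.7, 90.0, 10.3]
force: [0.5, -0.2, 1.9]
opening: 0.0505
```

```bash
python3 -c "
from plan import *
p,R=rows([.436,.012,.195],None,6)
p,R=rows([.533,-.390,.195],156.5,14,p,R)"
```

```text
158.97 0
[[-2.33, 0.01, 0.01, -0.0], [-2.33, 0.01, 0.01, -0.0], [-2.33, 0.01, 0.01, -0.0], [-2.33, 0.01, 0.01, -0.0], [-2.33, 0.01, 0.01, -0.0], [-2.33, 0.01, 0.01, -0.0]]
158.97 -2.47
[[0.0, 2.43, -1.68, 0.003], [0.0, 2.43, -1.68, 0.003], [0.0, 2.42, -1.69, 0.003], [0.0, 2.42, -1.7, 0.003], [0.0, 2.41, -1.71, 0.003], [0.0, 2.41, -1.71, 0.003], [0.0, 2.4, -1.72, 0.003], [0.0, 2.39, -1.73, 0.003], [0.0, 2.39, -1.74, 0.003], [0.0, 2.38, -1.74, 0.003], [0.0, 2.38, -1.75, 0.003], [0.0, 2.37, -1.76, 0.003], [0.0, 2.37, -1.77, 0.003], [0.0, 2.36, -1.77, 0.003]]
```

Call:
move_arm(commands=[[[-1.2, 0, 0, 0], [-2.4, 0, 0, 0], [-2.6, 0, 0, 0], [-2.6, 0, 0, 0], [-2.6, 0, 0, 0], [-2.0, 0, 0, 0], [-0.6, 0, 0, 0]]])

```text
clock: 4.3
tool_pos: [0.4373, 0.0127, 0.1965]
orientation: [-135.3, 89.8, 23.6]
force: [0.2, -0.3, -2.5]
opening: 0.0502
```

Call:
move_arm(commands=[[[0, 1.2, -0.84, 0.003], [0, 2.43, -1.68, 0.003], [0, 2.43, -1.68, 0.003], [0, 2.42, -1.7, 0.003], [0, 2.42, -1.7, 0.003], [0, 2.42, -1.7, 0.003], [0, 2.4, -1.72, 0.003], [0, 2.4, -1.72, 0.003]]])

```text
clock: 5.1
tool_pos: [0.4875, -0.204, 0.1932]
orientation: [4.5, 89.9, 162.0]
force: [1.7, 0.2, -1.1]
opening: 0.0502
```

Call:
move_arm(commands=[[[0, 2.4, -1.73, 0.003], [0, 2.4, -1.74, 0.003], [0, 2.38, -1.75, 0.003], [0, 2.38, -1.76, 0.003], [0, 2.37, -1.77, 0.003], [0, 2.37, -1.77, 0.003], [0, 1.2, -0.9, 0.003], [0, 0, 0, 0]]])

```text
clock: 5.9
tool_pos: [0.5324, -0.3914, 0.1924]
orientation: [-0.6, 89.8, 155.7]
force: [0.6, -0.1, -1.7]
opening: 0.0498
```

```bash
python3 -c "
from plan import *
o=get_obs();print(o['tool_pos'],o['joint_pos'].round(1),o['opening'])
p,R=rows([.533,-.390,.075],156.5,8)"
```

```text
[ 0.53243295 -0.39141519  0.19239259] [-19.5  19.4  -1.3  -0.  -69.5  -4.3] 0.049821309197069605
156.27 0.23
[[1.47, -0.02, -0.0, -0.001], [1.47, -0.02, -0.0, -0.001], [1.47, -0.02, -0.0, -0.001], [1.47, -0.02, -0.0, -0.001], [1.47, -0.02, -0.0, -0.001], [1.47, -0.02, -0.0, -0.001], [1.47, -0.02, -0.0, -0.001], [1.47, -0.02, -0.0, -0.001]]
```

Call:
move_arm(commands=[[[1.2, 0, 0, 0], [2.3, 0, 0, 0], [2.4, 0, 0, 0], [2.4, 0, 0, 0], [2.2, 0, 0, 0], [1.4, 0, 0, 0], [0.7, 0, 0, 0], [0, 0, 0, 0]]])

```text
clock: 6.7
tool_pos: [0.5326, -0.3895, 0.0679]
orientation: [-0.2, 89.9, 156.2]
force: [0.6, -0.9, -1.5]
opening: 0.0503
```

Call:
move_arm(commands=[[[0.2, 0, 0, 0], [0.15, 0, 0, 0], [0, 0, 0, 0], [0, 0, 0, 0]]])

```text
clock: 7.1
tool_pos: [0.5332, -0.3903, 0.0658]
orientation: [-179.6, 90.0, -23.2]
force: [0.9, 0.6, -1.7]
opening: 0.0499
```

Call:
move_arm(commands=[[[0.2, 0, 0, 0], [0.2, 0, 0, 0], [0, 0, 0, 0], [0, 0, 0, 0]]])

```text
clock: 7.5
tool_pos: [0.5329, -0.3902, 0.0611]
orientation: [6.2, 90.0, 162.6]
force: [-0.1, 1.2, -0.9]
opening: 0.0502
```

Call:
move_arm(commands=[[[0.1, 0, 0, 0], [0.1, 0, 0, 0], [0, 0, 0, 0]]])

```text
clock: 7.8
tool_pos: [0.5331, -0.3902, 0.0592]
orientation: [115.2, 90.0, -88.4]
force: [-1.2, -0.4, -1.0]
opening: 0.0502
```

Call:
move_arm(commands=[[[0.1, 0, 0, 0], [0, 0, 0, 0], [0, 0, 0, 0]]])

```text
clock: 8.1
tool_pos: [0.5333, -0.3904, 0.059]
orientation: [163.2, 90.0, -40.4]
force: [-1.5, 0.8, 6.0]
opening: 0.0504
```

Contact shows as a 6 N rise, so I'll release gently and lift, then head for the first red candle.

Call:
move_arm(commands=[[[0, 0, 0, 0], [0, 0, 0, 0], [0, 0, 0, 0], [0, 0, 0, 0]]], jaw=6.8)

```text
clock: 8.5
tool_pos: [0.5329, -0.3901, 0.0579]
orientation: [-8.3, 90.0, 148.1]
force: [-0.2, -1.0, 0.6]
opening: 0.0678
```

Call:
move_arm(commands=[[[-0.8, 0, 0, 0], [-1.5, 0, 0, 0], [-2.5, 0, 0, 0], [-2.5, 0, 0, 0], [-2.5, 0, 0, 0], [-2.0, 0, 0, 0], [-1.2, 0, 0, 0]]])

```text
clock: 9.2
tool_pos: [0.5338, -0.3907, 0.1919]
orientation: [176.0, 89.8, -27.6]
force: [0.1, 0.1, -0.3]
opening: 0.068
```

```bash
python3 -c "
from plan import *
from h import *
p,d,X=look('scene','pics/s2.png')
for c in candles(p,X,.085): print(c)
o=get_obs();print(o['tool_pos'],o['opening'])
p,R=rows([.667,-.100,.19],158.9,10)"
```

```text
('red', [227.0, 230.0], 286, [0.6117, -0.0128, 0.0257, 0.0903])
('red', [181.0, 232.0], 299, [0.6691, -0.0976, 0.027, 0.0906])
('red', [278.0, 351.0], 40, [0.8229, 0.2402, 0.0061, 0.0931])
('red', [243.0, 364.0], 48, [0.877, 0.2004, 0.0055, 0.0928])
('red', [266.0, 369.0], 49, [0.8643, 0.2387, 0.0065, 0.0932])
('gold', [170.0, 148.0], 197, [0.4246, -0.33, 0.027, 0.0945])
('gold', [127.0, 162.0], 210, [0.5366, -0.3884, 0.0263, 0.094])
('gold', [207.0, 194.0], 76, [0.5332, -0.1257, 0.0127, 0.0942])
('gold', [161.0, 201.0], 85, [0.6136, -0.2032, 0.0118, 0.0955])
('gold', [305.0, 212.0], 190, [0.5018, 0.1399, 0.0677, 0.1177])
('gold', [162.0, 293.0], 275, [0.8347, -0.0078, 0.0187, 0.1222])
('gold', [215.0, 306.0], 292, [0.8119, 0.0968, 0.0178, 0.1222])
('gold', [269.0, 341.0], 123, [0.8145, 0.2155, 0.0114, 0.0982])
('purple', [225.0, 129.0], 122, [0.2671, -0.2521, 0.0234, 0.0907])
('purple', [276.0, 167.0], 159, [0.3488, -0.0332, 0.0256, 0.091])
('purple', [209.0, 264.0], 330, [0.7148, 0.0113, 0.0251, 0.0903])
('blue', [104.0, 209.0], 244, [0.7003, -0.3084, 0.0268, 0.0904])
[ 0.5343471  -0.39109193  0.19309859] 0.06779626225806153
156.42 2.48
[[0.03, -3.2, -0.05, -0.004], [0.03, -3.2, -0.06, -0.004], [0.03, -3.2, -0.08, -0.004], [0.03, -3.2, -0.09, -0.004], [0.03, -3.2, -0.11, -0.004], [0.03, -3.2, -0.12, -0.004], [0.03, -3.2, -0.13, -0.004], [0.03, -3.2, -0.15, -0.004], [0.03, -3.19, -0.16, -0.004], [0.03, -3.19, -0.18, -0.004]]
```

View pics/s2.png

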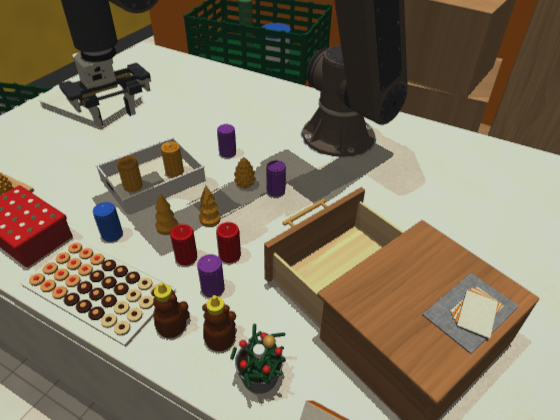

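Gold candle 1 stands upright in the carton at (127,162) beside gold candle 2 at (170,148), and nothing else has moved. Next is red_candle_1 at (.610,-.0135).

```bash
python3 -c "
from plan import *
p,R=rows([.610,-.0135,.19],158.9,11)"
```

```text
156.42 2.48
[[0.02, -3.42, 0.74, -0.004], [0.02, -3.42, 0.73, -0.004], [0.02, -3.43, 0.72, -0.004], [0.02, -3.43, 0.7, -0.004], [0.02, -3.43, 0.69, -0.004], [0.02, -3.44, 0.68, -0.004], [0.02, -3.44, 0.66, -0.004], [0.02, -3.44, 0.65, -0.004], [0.02, -3.44, 0.63, -0.004], [0.02, -3.45, 0.62, -0.004], [0.02, -3.45, 0.61, -0.004]]
```

Call:
move_arm(commands=[[[0, -1.7, 0.37, -0.004], [0, -3.42, 0.74, -0.004], [0, -3.42, 0.73, -0.004], [0, -3.43, 0.72, -0.004], [0, -3.43, 0.7, -0.004], [0, -3.43, 0.69, -0.004], [0, -3.44, 0.68, -0.004], [0, -3.44, 0.66, -0.004]]], jaw=8)

```text
clock: 10.05
tool_pos: [0.583, -0.1305, 0.1873]
orientation: [13.1, 89.9, 171.4]
force: [0.0, -0.5, -0.6]
opening: 0.0802
```

Call:
move_arm(commands=[[[0, -3.44, 0.65, -0.004], [0, -3.44, 0.63, -0.004], [0, -3.45, 0.62, -0.004], [0, -3.45, 0.61, -0.004], [0, -1.72, 0.3, 0], [0, 0, 0, 0]]])

```text
clock: 10.65
tool_pos: [0.6136, 0.0244, 0.1872]
orientation: [27.0, 89.9, -173.7]
force: [-0.6, -1.0, 0.1]
opening: 0.0797
```

```bash
python3 -c "
from plan import *
o=get_obs();print(o['tool_pos'],o['joint_pos'].round(1))
p,R=rows([.610,-.0135,.055],158.9,1)"
```

```text
[0.61360636 0.02440713 0.18719871] [ 20.5  15.2  -7.9  -0.  -66.9 -41.2]
159.3 -0.4
[[13.22, 3.66, -1.02, 0.007]]
```

Call:
move_arm(commands=[[[0, 1.8, -0.5, 0.007], [0, 1.86, -0.52, 0], [0.5, 0, 0, 0], [2.0, 0, 0, 0], [2.4, 0, 0, 0], [2.4, 0, 0, 0], [0, 0, 0, 0]]])

```text
clock: 11.35
tool_pos: [0.6073, -0.0173, 0.1116]
orientation: [29.1, 89.6, -172.3]
force: [-0.8, -0.2, -0.3]
opening: 0.0798
```

```bash
python3 -c "
from plan import *
o=get_obs();print(o['tool_pos'])
p,R=rows([.610,-.0135,.055],158.9,1)"
```

```text
[ 0.60732565 -0.01727196  0.11161729]
158.63 0.27
[[5.66, -0.47, -0.14, -0.005]]
```

Call:
move_arm(commands=[[[0.5, -0.2, -0.1, 0], [1.6, -0.1, 0, 0], [1.7, 0, 0, 0], [1.3, 0, 0, 0], [0.5, 0, 0, 0], [0, 0, 0, 0]]])

```text
clock: 11.95
tool_pos: [0.6123, -0.0136, 0.0591]
orientation: [52.6, 90.0, -148.6]
force: [0.5, 0.4, 0.7]
opening: 0.0801
```

```bash
python3 -c "
from plan import *
o=get_obs();print(o['tool_pos'],o['force'],o['orientation'])
p,R=rows([.610,-.0135,.055],158.9,1)"
```

```text
[ 0.61231946 -0.01356086  0.05910958] [0.49842563 0.42208042 0.74174399] [  52.63153093   89.96621603 -148.62376077]
158.74 0.16
[[0.41, 0.08, 0.22, -0.003]]
```

Call:
move_arm(commands=[[[0.35, 0.05, 0.2, 0], [0, 0, 0, 0], [0, 0, 0, 0]]])

```text
clock: 12.25
tool_pos: [0.6105, -0.0131, 0.0563]
orientation: [-147.7, 90.0, 11.1]
force: [0.6, 0.8, 1.1]
opening: 0.08
```

Call:
move_arm(commands=[[[0, 0, 0, 0], [0, 0, 0, 0], [0, 0, 0, 0], [0, 0, 0, 0], [0, 0, 0, 0], [0, 0, 0, 0]]], jaw=4)

```text
clock: 12.85
tool_pos: [0.6104, -0.0132, 0.0558]
orientation: [-162.2, 90.0, -3.4]
force: [0.2, 0.8, -0.0]
opening: 0.0501
```

Call:
move_arm(commands=[[[-1.0, 0, 0, 0], [-2.2, 0, 0, 0], [-2.7, 0, 0, 0], [-2.7, 0, 0, 0], [-2.7, 0, 0, 0], [-2.4, 0, 0, 0], [-1.5, 0, 0, 0]]])

```text
clock: 13.55
tool_pos: [0.6107, -0.0132, 0.2106]
orientation: [-148.9, 89.9, 9.9]
force: [0.1, -1.0, -2.5]
opening: 0.05
```

```bash
python3 - <<'E'
from plan import *
from h import *
# drawer axes and inner-front midpoint from the first picture
a=np.radians(68.9); ex=np.array([np.cos(a),np.sin(a)]); ey=np.array([-ex[1],ex[0]])
c=cloud("top",np.load("top0.npz")["d"]); Z=c[...,2]
v,u=np.indices(Z.shape)
m=(Z>.126)&(Z<.142)&(u>200)&(u<262)&(v>130)&(v<262)
s=c[m][:,:2]@ex; y=c[m][:,:2]@ey; print("front panel s",np.percentile(s,[2,50,98]).round(4),"y",np.percentile(y,[1,99]).round(4))
m=(Z>.143)&(Z<.157)&(u>140)&(u<215)&(v>80)&(v<240); s=c[m][:,:2]@ex; y=c[m][:,:2]@ey;print("chest front s",np.percentile(s,[0.3,1]).round(4),"y",np.percentile(y,[.5,99.5]).round(4))
m=(Z>.100)&(Z<.112)&(u>150)&(u<262)&(v>130)&(v<262); s=c[m][:,:2]@ex; y=c[m][:,:2]@ey; mm=(s>.36)&(s<.48);print("side walls y",np.percentile(y[mm],[1,25,50,75,99]).round(4))
m=(Z>.022)&(Z<.034)&(u>150)&(u<262)&(v>130)&(v<262); s=c[m][:,:2]@ex; y=c[m][:,:2]@ey;print("floor s",np.percentile(s,[1,99]).round(4),"y",np.percentile(y,[1,99]).round(4))
for yy in(50,-50):
    o=np.array([.507+.36*.008,.1635+.933*.008])+ex*.06; print("place",yy,o+ey*yy/1000)
o=get_obs();print(o['tool_pos'],o['opening'])
E
```

```text
front panel s [0.3273 0.3343 0.3421] y [-0.5558 -0.2694]
chest front s [0.4973 0.4979] y [-0.5695 -0.2637]
side walls y [-0.5502 -0.5459 -0.5429 -0.2828 -0.2797]
floor s [0.3598 0.5283] y [-0.5425 -0.2917]
place 50 [0.48483213 0.24494105]
place -50 [0.57812749 0.20894137]
[ 0.6107131  -0.01317148  0.21059117] 0.04999164446504439
```

```bash
python3 -c "
from plan import *
p,R=rows([.4863,.2492,.21],158.9,9)"
```

```text
158.75 0.15
[[0.0, -2.22, 2.34, -0.0], [0.0, -2.22, 2.34, -0.0], [0.0, -2.22, 2.34, -0.0], [0.0, -2.22, 2.34, -0.0], [0.0, -2.22, 2.34, -0.0], [0.0, -2.22, 2.34, -0.0], [0.0, -2.22, 2.34, -0.0], [0.0, -2.22, 2.34, -0.0], [0.0, -2.22, 2.34, -0.0]]
```

Call:
move_arm(commands=[[[0, -1.1, 1.17, 0], [0, -2.22, 2.34, 0], [0, -2.22, 2.34, 0], [0, -2.22, 2.34, 0], [0, -2.22, 2.34, 0], [0, -2.22, 2.34, 0], [0, -2.22, 2.34, 0], [0, -2.22, 2.34, 0]]])

```text
clock: 14.35
tool_pos: [0.5053, 0.2067, 0.2073]
orientation: [35.9, 89.9, -165.4]
force: [0.4, 0.4, -1.9]
opening: 0.0498
```

Call:
move_arm(commands=[[[0, -2.22, 2.34, 0], [0, -1.1, 1.17, 0], [0, 0, 0, 0], [0, 0, 0, 0]]])

```text
clock: 14.75
tool_pos: [0.4859, 0.2492, 0.2075]
orientation: [61.4, 90.0, -139.8]
force: [0.2, -0.5, -1.9]
opening: 0.0497
```

```bash
python3 -c "
from plan import *
from h import *
p,d,X=look('scene','pics/s3.png')
o=get_obs();print(o['tool_pos'],o['joint_pos'].round(1))
p,R=rows([.4863,.2492,.0855],158.9,1)"
```

```text
[0.48616219 0.24874599 0.20752875] [ 47.7   8.  -14.5  -0.  -67.6 -68.9]
158.75 0.15
[[12.2, -0.06, 0.0, -0.003]]
```

View pics/s3.png

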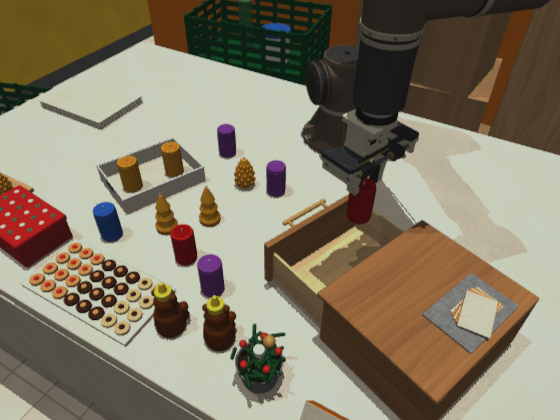

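The red candle hangs over the drawer at (361,200) and is clear of the front and the chest. I'll lower it now.

Call:
move_arm(commands=[[[1.0, 0, 0, 0], [2.0, 0, 0, 0], [2.4, 0, 0, 0], [2.4, 0, 0, 0], [2.0, 0, 0, 0], [1.2, 0, 0, 0], [0.4, 0, 0, 0], [0, 0, 0, 0]]])

```text
clock: 15.6
tool_pos: [0.4865, 0.2488, 0.0934]
orientation: [78.9, 90.0, -122.3]
force: [-0.6, -0.1, -2.0]
opening: 0.0499
```

Call:
move_arm(commands=[[[0.3, 0, 0, 0], [0.2, 0, 0, 0], [0, 0, 0, 0], [0, 0, 0, 0]]])

```text
clock: 16.0
tool_pos: [0.4865, 0.2494, 0.0892]
orientation: [-119.3, 90.0, 39.5]
force: [0.4, -0.1, -1.0]
opening: 0.0499
```

Call:
move_arm(commands=[[[0.2, 0, 0, 0], [0.15, 0, 0, 0], [0, 0, 0, 0], [0, 0, 0, 0]]])

```text
clock: 16.4
tool_pos: [0.4863, 0.2492, 0.0852]
orientation: [79.7, 90.0, -121.6]
force: [-1.1, 0.9, -1.8]
opening: 0.0497
```

Call:
move_arm(commands=[[[0.1, 0, 0, 0], [0.1, 0, 0, 0], [0, 0, 0, 0]]])

```text
clock: 16.7
tool_pos: [0.4865, 0.2492, 0.0833]
orientation: [-156.0, 90.0, 2.7]
force: [-0.7, -0.2, -0.8]
opening: 0.05
```

Call:
move_arm(commands=[[[0.1, 0, 0, 0], [0, 0, 0, 0], [0, 0, 0, 0]]])

```text
clock: 17.0
tool_pos: [0.4868, 0.2495, 0.0832]
orientation: [-123.8, 89.9, 35.0]
force: [-1.0, -0.1, 6.5]
opening: 0.0499
```

Call:
move_arm(commands=[[[0, 0, 0, 0], [0, 0, 0, 0], [0, 0, 0, 0], [0, 0, 0, 0]]], jaw=6.6)

```text
clock: 17.4
tool_pos: [0.4864, 0.2492, 0.0821]
orientation: [73.6, 90.0, -127.6]
force: [0.3, 0.5, 0.1]
opening: 0.0657
```

Call:
move_arm(commands=[[[-0.7, 0, 0, 0], [-1.5, 0, 0, 0], [-2.2, 0, 0, 0], [-2.4, 0, 0, 0], [-2.4, 0, 0, 0], [-1.5, 0, 0, 0], [-0.6, 0, 0, 0]]])

```text
clock: 18.1
tool_pos: [0.4871, 0.2498, 0.1975]
orientation: [-118.6, 89.8, 40.1]
force: [0.5, -0.0, 0.4]
opening: 0.0659
```

```bash
python3 -c "
from plan import *
o=get_obs();print(o['tool_pos'],o['joint_pos'].round(1))
p,R=rows([.6685,-.099,.185],158.9,12)"
```

```text
[0.48712008 0.24976607 0.19751897] [ 47.7   8.3 -15.4   0.  -66.1 -68.9]
158.75 0.15
[[0.1, 2.16, -2.46, -0.0], [0.1, 2.16, -2.46, -0.0], [0.1, 2.16, -2.46, -0.0], [0.1, 2.16, -2.46, -0.0], [0.1, 2.16, -2.46, -0.0], [0.1, 2.16, -2.46, -0.0], [0.1, 2.16, -2.46, -0.0], [0.1, 2.17, -2.46, -0.0], [0.1, 2.17, -2.46, -0.0], [0.1, 2.17, -2.46, -0.0], [0.1, 2.17, -2.46, -0.0], [0.1, 2.17, -2.46, -0.0]]
```

Total 25.96 and -29.5 cm; eleven full rows plus two half rows.

Call:
move_arm(commands=[[[0, 1.08, -1.23, 0], [0, 2.16, -2.46, 0], [0, 2.16, -2.46, 0], [0, 2.16, -2.46, 0], [0, 2.16, -2.46, 0], [0, 2.16, -2.46, 0], [0, 2.16, -2.46, 0], [0, 2.16, -2.46, 0]]], jaw=8)

```text
clock: 18.9
tool_pos: [0.5998, 0.03, 0.1947]
orientation: [30.5, 89.9, -170.8]
force: [-0.0, -0.5, 0.1]
opening: 0.0798
```

Call:
move_arm(commands=[[[0, 2.16, -2.46, 0], [0, 2.16, -2.46, 0], [0.2, 2.16, -2.46, 0], [0.2, 2.16, -2.46, 0], [0.5, 1.1, -1.23, 0], [1, 0, 0, 0], [2, 0, 0, 0], [0.8, 0, 0, 0]]])

```text
clock: 19.7
tool_pos: [0.6657, -0.0989, 0.1455]
orientation: [13.9, 89.8, 172.6]
force: [0.2, 0.6, -0.4]
opening: 0.08
```

```bash
python3 -c "
from plan import *
o=get_obs();print(o['tool_pos'],o['joint_pos'].round(1))
p,R=rows([.6685,-.099,.056],158.9,1)"
```

```text
[ 0.66574512 -0.09887047  0.14553158] [  8.1  22.3  -3.2  -0.1 -64.7 -29.3]
158.73 0.17
[[8.95, -0.1, -0.29, -0.003]]
```

Call:
move_arm(commands=[[[0.5, -0.1, -0.2, 0], [1.6, 0, 0, 0], [2.2, 0, 0, 0], [2.2, 0, 0, 0], [1.5, 0, 0, 0], [0.7, 0, 0, 0], [0.1, 0, 0, 0], [0, 0, 0, 0]]])

```text
clock: 20.5
tool_pos: [0.6703, -0.0993, 0.061]
orientation: [-169.4, 89.9, -10.6]
force: [0.4, -0.4, 0.1]
opening: 0.0798
```

```bash
python3 -c "
from plan import *
p,R=rows([.6685,-.099,.056],158.9,1)"
```

```text
158.76 0.14
[[0.5, 0.04, 0.18, -0.002]]
```

Call:
move_arm(commands=[[[0.45, 0, 0.1, 0], [0, 0, 0, 0], [0, 0, 0, 0]]])

```text
clock: 20.8
tool_pos: [0.6689, -0.099, 0.0562]
orientation: [-155.5, 90.0, 3.2]
force: [0.4, -1.3, -0.5]
opening: 0.0802
```

Call:
move_arm(commands=[[[0, 0, 0, 0], [0, 0, 0, 0], [0, 0, 0, 0], [0, 0, 0, 0], [0, 0, 0, 0], [0, 0, 0, 0]]], jaw=4)

```text
clock: 21.4
tool_pos: [0.6689, -0.099, 0.0558]
orientation: [-174.5, 90.0, -15.8]
force: [1.0, -0.6, 0.7]
opening: 0.0498
```

Call:
move_arm(commands=[[[-1.0, 0, 0, 0], [-2.2, 0, 0, 0], [-2.7, 0, 0, 0], [-2.7, 0, 0, 0], [-2.7, 0, 0, 0], [-2.4, 0, 0, 0], [-1.5, 0, 0, 0], [0, 0, 0, 0]]])

```text
clock: 22.2
tool_pos: [0.67, -0.0991, 0.2112]
orientation: [-158.6, 89.7, 0.1]
force: [0.9, 0.0, -1.1]
opening: 0.0494
```

```bash
python3 -c "
from plan import *
o=get_obs();print(o['tool_pos'],o['joint_pos'].round(1))
p,R=rows([.5796,.2132,.21],158.9,10)"
```

```text
[ 0.67003732 -0.09908531  0.21124261] [  8.1  20.1   2.1   0.  -71.8 -29.3]
158.76 0.14
[[0.01, -2.58, 1.97, -0.0], [0.01, -2.58, 1.97, -0.0], [0.01, -2.58, 1.97, -0.0], [0.01, -2.58, 1.97, -0.0], [0.01, -2.59, 1.97, -0.0], [0.01, -2.59, 1.97, -0.0], [0.01, -2.59, 1.97, -0.0], [0.01, -2.59, 1.97, -0.0], [0.01, -2.59, 1.97, -0.0], [0.01, -2.59, 1.97, -0.0]]
```

Call:
move_arm(commands=[[[0, -1.29, 0.98, 0], [0, -2.58, 1.97, 0], [0, -2.58, 1.97, 0], [0, -2.58, 1.97, 0], [0, -2.58, 1.97, 0], [0, -2.58, 1.97, 0], [0, -2.58, 1.97, 0], [0, -2.58, 1.97, 0]]])

```text
clock: 23.0
tool_pos: [0.5996, 0.1364, 0.2064]
orientation: [38.1, 89.9, -163.1]
force: [-0.4, 1.1, -1.1]
opening: 0.0496
```

Call:
move_arm(commands=[[[0, -2.59, 1.97, 0], [0, -2.59, 1.97, 0], [0, -1.29, 0.98, 0], [0, 0, 0, 0], [0, 0, 0, 0]]])

```text
clock: 23.5
tool_pos: [0.5782, 0.2131, 0.207]
orientation: [55.2, 89.9, -146.0]
force: [0.4, 0.5, -0.4]
opening: 0.0498
```

```bash
python3 -c "
from plan import *
from h import *
p,d,X=look('scene','pics/s4.png')
for c in candles(p,X,.1): 
  if c[0]=='red': print(c)
o=get_obs();print(o['tool_pos'],o['joint_pos'].round(1))
p,R=rows([.5796,.2132,.0855],158.9,1)"
```

```text
('red', [355.0, 231.0], 417, [0.4878, 0.2487, 0.0268, 0.1177])
[0.57849196 0.21254387 0.20714862] [ 38.3  14.7  -6.   -0.  -69.4 -59.6]
158.75 0.15
[[12.16, -0.11, -0.09, -0.003]]
```

View pics/s4.png

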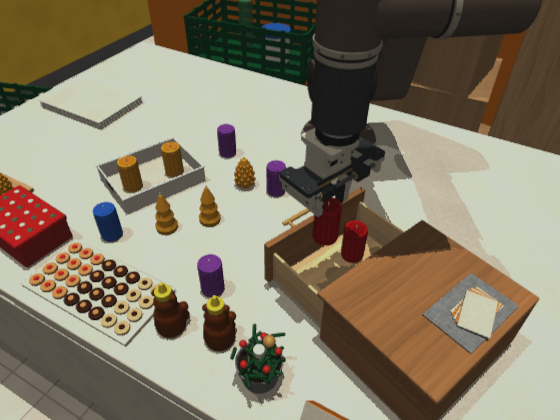

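The first red stands in the drawer at (355,240), and the second hangs beside it at (327,222). I'll lower the second.

Call:
move_arm(commands=[[[1.0, -0.1, -0.1, 0], [2.0, 0, 0, 0], [2.4, 0, 0, 0], [2.4, 0, 0, 0], [2.0, 0, 0, 0], [1.2, 0, 0, 0], [0.4, 0, 0, 0], [0, 0, 0, 0]]])

```text
clock: 24.35
tool_pos: [0.5803, 0.2131, 0.0934]
orientation: [71.4, 90.0, -129.9]
force: [0.0, -0.4, -1.2]
opening: 0.0498
```

Call:
move_arm(commands=[[[0.3, 0, 0, 0], [0.2, 0, 0, 0], [0.2, 0, 0, 0], [0.1, 0, 0, 0], [0, 0, 0, 0], [0, 0, 0, 0]]])

```text
clock: 24.95
tool_pos: [0.5802, 0.2137, 0.0859]
orientation: [-137.9, 90.0, 20.8]
force: [-0.0, 0.1, -1.0]
opening: 0.0499
```

Call:
move_arm(commands=[[[0.15, 0, 0, 0], [0.1, 0, 0, 0], [0, 0, 0, 0], [0, 0, 0, 0]]])

```text
clock: 25.35
tool_pos: [0.5802, 0.2136, 0.0833]
orientation: [-133.4, 90.0, 25.4]
force: [-0.6, -0.9, -0.5]
opening: 0.0501
```

Call:
move_arm(commands=[[[0.1, 0, 0, 0], [0, 0, 0, 0], [0, 0, 0, 0]]])

```text
clock: 25.65
tool_pos: [0.5804, 0.2137, 0.0832]
orientation: [-141.8, 90.0, 16.9]
force: [-2.6, -0.6, 5.7]
opening: 0.0498
```

Call:
move_arm(commands=[[[0, 0, 0, 0], [0, 0, 0, 0], [0, 0, 0, 0], [0, 0, 0, 0]]], jaw=6.6)

```text
clock: 26.05
tool_pos: [0.5801, 0.2136, 0.0821]
orientation: [49.0, 90.0, -152.2]
force: [-0.4, -0.9, -0.1]
opening: 0.0659
```

Call:
move_arm(commands=[[[-0.7, 0, 0, 0], [-1.5, 0, 0, 0], [-2.2, 0, 0, 0], [-2.4, 0, 0, 0], [-2.4, 0, 0, 0], [-1.5, 0, 0, 0], [-0.6, 0, 0, 0]]])

```text
clock: 26.75
tool_pos: [0.581, 0.214, 0.1977]
orientation: [-128.2, 89.8, 30.6]
force: [0.3, -0.2, -0.1]
opening: 0.0658
```

Call:
move_arm(commands=[[[0, 1.2, 0.5, 0], [0, 2.5, 0.8, 0], [0, 2.8, 0.8, 0], [0, 2.8, 0.8, 0], [0, 2.8, 0.8, 0], [0, 2.8, 0.8, 0], [0, 1.7, 0.5, 0], [0, 0.6, 0, 0]]], jaw=0)

```text
clock: 27.55
tool_pos: [0.4696, 0.07, 0.195]
orientation: [17.3, 90.0, 176.0]
force: [1.0, 0.2, -0.3]
opening: 0.0075
```

```bash
python3 - <<'E'
from plan import *
from h import *
p,d,X=look('scene','pics/s5.png')
for c in candles(p,X,.1):
  if c[0]=='red': print(c)
a=np.radians(68.9); ex=np.array([np.cos(a),np.sin(a)]); ey=np.array([-ex[1],ex[0]])
o=get_obs();t=o['tool_pos'];print(t,"s,y",t[:2]@ex,t[:2]@ey,o['opening'])
Z=X[...,2]; S=X[...,:2]@ex; Y=X[...,:2]@ey
m=(Z>.107)&(Z<.124)&(S>.25)&(S<.32)&(Y>-.55)&(Y<-.28)
print("handle s",np.percentile(S[m],[2,50,98]),"y",np.percentile(Y[m],[1,99]), m.sum())
m=(Z>.127)&(Z<.142)&(S>.29)&(S<.37)&(Y>-.55)&(Y<-.28); print("panel s",np.percentile(S[m],[2,50,98]))
rows(np.r_[ex*.235-ey*.414,.1],158.9,1)
E
```

```text
('red', [355.0, 231.0], 423, [0.487, 0.2504, 0.0284, 0.1178])
('red', [323.0, 251.0], 462, [0.5807, 0.2116, 0.0273, 0.1179])
[0.47021276 0.07012495 0.19520338] s,y 0.234698411936971 -0.41344189584822516 0.004280635088270855
handle s [0.28860921 0.2957414  0.31167271] y [-0.47843475 -0.35428033] 260
panel s [0.32768814 0.338852   0.34362588]
158.71 0.19
[[9.52, -0.03, -0.06, -0.003]]
```

View pics/s5.png

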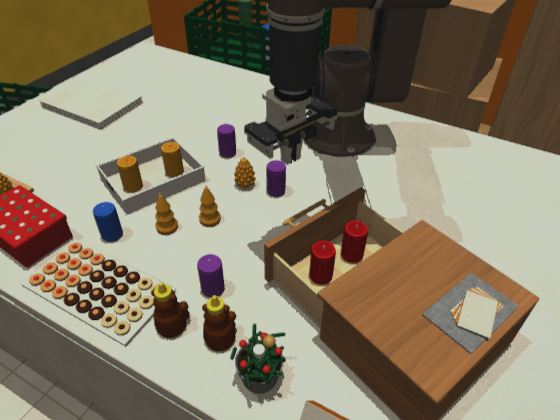

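Both reds stand in the drawer at (323,262) and (355,240). I'll lower the closed fingers in front of the handle and push gently.

Call:
move_arm(commands=[[[1.2, 0, 0, 0], [2.2, 0, 0, 0], [2.4, 0, 0, 0], [1.9, 0, 0, 0], [1.1, 0, 0, 0], [0.5, 0, 0, 0], [0, 0, 0, 0]]])

```text
clock: 28.3
tool_pos: [0.4712, 0.0716, 0.1016]
orientation: [56.8, 89.9, -144.5]
force: [0.3, -0.0, -0.4]
opening: 0.0008
```

Call:
move_arm(commands=[[[0, -0.4, 0, 0], [0, -0.7, 0, 0], [0, -0.7, 0, 0], [0, -0.5, 0, 0], [0, -0.3, 0, 0], [0, -0.3, 0, 0], [0, -0.3, 0, 0], [0, -0.3, 0, 0]]])

```text
clock: 29.1
tool_pos: [0.4839, 0.1042, 0.1023]
orientation: [6.0, 90.0, 164.7]
force: [0.3, 0.4, 0.8]
opening: 0.0005
```

Call:
move_arm(commands=[[[0, -0.3, 0, 0], [0, -0.3, 0, 0], [0, -0.3, 0, 0], [0, -0.3, 0, 0], [0, -0.3, 0, 0], [0, -0.3, 0, 0]]])

```text
clock: 29.7
tool_pos: [0.4905, 0.121, 0.1023]
orientation: [102.6, 90.0, -98.7]
force: [0.0, -0.0, -0.1]
opening: 0.0003
```

```bash
cat > dr.py <<'E'
from h import *
def state(f):
    p,d,X=look('scene',f)
    a=np.radians(68.9); ex=np.array([np.cos(a),np.sin(a)]); ey=np.array([-ex[1],ex[0]])
    Z=X[...,2]; S=X[...,:2]@ex; Y=X[...,:2]@ey; B=(Y>-.55)&(Y<-.28)
    t=get_obs()['tool_pos']; print("tcp s,y,z",t[:2]@ex,t[:2]@ey,t[2])
    m=(Z>.127)&(Z<.142)&(S>.3)&(S<.6)&B; print("panel s",np.percentile(S[m],[2,50,98]).round(4),m.sum())
    m=(Z>.107)&(Z<.124)&(S>.25)&(S<.47)&B&(abs(Y+.416)<.058)&(abs(Y+.416)>.03); print("handle s",np.percentile(S[m],[2,25,50,98]).round(4),m.sum())
    for c in candles(p,X,.1):
        if c[0]=='red': print(c)
    return p
E
python3 -c "
from dr import *
p=state('pics/s6.png'); cv2.imwrite('pics/s6c.png',cv2.resize(p[100:310,220:420][...,::-1],None,fx=2.8,fy=2.8))"
```

```text
tcp s,y,z 0.289889105226014 -0.41415287018709795 0.10225206360726781
panel s [0.3276 0.3387 0.3436] 796
handle s [0.2908 0.3419 0.3981 0.4323] 696
('red', [355.0, 231.0], 405, [0.4889, 0.2493, 0.0263, 0.1177])
('red', [323.0, 251.0], 468, [0.5805, 0.2135, 0.0272, 0.1176])
```

View pics/s6c.png

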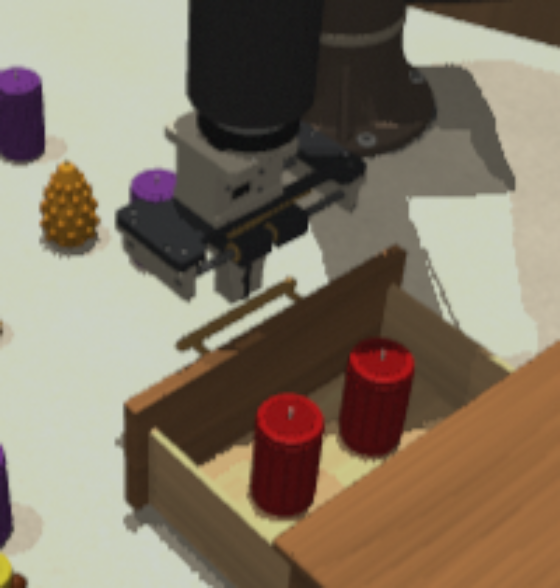

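The close-up shows the fingertips still just on the robot side of the handle bar, at about (306,207) in the full image. The drawer hasn't moved and both reds stand. I'll check by projecting.

```bash
python3 - <<'E'
from h import *
c=calibration("scene");T=np.array(c["T"]);K=np.array(c["mtx"])
a=np.radians(68.9); ex=np.array([np.cos(a),np.sin(a)]); ey=np.array([-ex[1],ex[0]])
for s,z in ((.29,.102),(.28,.102),(.30,.102),(.29,.1135),(.30,.1185)):
    P=np.r_[ex*s-ey*.414,z]; q=T[:3,:3].T@(P-T[:3,3]); w=(K@np.array([q[0],-q[1],-q[2]])/-q[2])[:2]
    print(s,z,w.round(1),"crop",((w-[220,100])*2.8).round())
p,d,X=look("scene")
for v in range(196,222,2):
    print(v,[(X[v,u,:2]@ex).round(3).item() for u in (296,305,314)],[X[v,u,2].round(3).item() for u in (296,305,314)])
E
```

```text
0.29 0.102 [303.7 214.3] crop [234. 320.]
0.28 0.102 [300.9 212.1] crop [226. 314.]
0.3 0.102 [306.6 216.6] crop [242. 327.]
0.29 0.1135 [303.9 210.7] crop [235. 310.]
0.3 0.1185 [306.9 211.4] crop [243. 312.]
196 [0.142, 0.301, 0.175] [-0.001, 0.171, 0.001]
198 [0.151, 0.299, 0.18] [0.001, 0.163, -0.0]
200 [0.155, 0.302, 0.187] [-0.0, 0.161, 0.001]
202 [0.165, 0.3, 0.196] [0.004, 0.152, 0.004]
204 [0.17, 0.3, 0.294] [0.002, 0.146, 0.122]
206 [0.173, 0.3, 0.294] [-0.002, 0.139, 0.115]
208 [0.183, 0.29, 0.298] [0.004, 0.12, 0.114]
210 [0.189, 0.294, 0.219] [0.003, 0.119, 0.004]
212 [0.192, 0.296, 0.222] [0.0, 0.116, -0.0]
214 [0.292, 0.211, 0.331] [0.12, -0.003, 0.138]
216 [0.296, 0.218, 0.334] [0.119, -0.001, 0.135]
218 [0.297, 0.224, 0.339] [0.113, -0.0, 0.135]
220 [0.217, 0.332, 0.342] [0.002, 0.136, 0.134]
```

Call:
move_arm(commands=[[[-1, 0, 0, 0], [-2, 0, 0, 0], [-1.5, 0, 0, 0], [-0.5, 0, 0, 0], [0, 0, 0, 0]]])

```text
clock: 30.3
tool_pos: [0.4908, 0.121, 0.1532]
orientation: [-122.5, 89.9, 36.2]
force: [-0.2, -0.5, 0.5]
opening: 0.0006
```

```bash
python3 - <<'E'
from dr import *
p=state('pics/s7.png')
p,d,X=look("scene")
a=np.radians(68.9); ex=np.array([np.cos(a),np.sin(a)]); ey=np.array([-ex[1],ex[0]])
t=get_obs()['tool_pos']
S=X[...,:2]@ex-t[:2]@ex; Y=X[...,:2]@ey-t[:2]@ey; Z=X[...,2]
m=(abs(S)<.03)&(abs(Y)<.06)&(Z>.125)&(Z<.26)
for z in np.arange(.13,.26,.008):
    k=m&(Z>=z)&(Z<z+.008)
    if k.sum()>2: print(round(z-t[2],3),k.sum(),"s",S[k].min().round(3),S[k].max().round(3),"y",Y[k].min().round(3),Y[k].max().round(3))
E
```

```text
tcp s,y,z 0.2892136403687476 -0.4139478996799889 0.15238746401716985
panel s [0.3281 0.3388 0.3437] 776
handle s [0.2914 0.3417 0.3976 0.4324] 701
('red', [355.0, 231.0], 407, [0.4883, 0.25, 0.0267, 0.1177])
('red', [323.0, 251.0], 464, [0.5803, 0.2126, 0.0273, 0.1177])
0.034 37 s -0.011 0.012 y -0.017 0.015
0.042 52 s -0.012 0.014 y -0.017 0.017
0.05 50 s -0.011 0.014 y -0.018 0.015
0.058 41 s -0.01 0.013 y -0.02 0.017
0.066 46 s -0.008 0.013 y -0.021 0.019
0.074 19 s -0.01 0.013 y -0.022 0.015
0.082 5 s 0.007 0.013 y -0.022 -0.02
0.09 6 s -0.004 0.006 y -0.035 -0.032
0.098 14 s -0.003 0.028 y -0.034 -0.032
0.106 6 s 0.002 0.03 y -0.037 -0.033
```

In the depth image the closed fingertips end about 34 mm above the reported TCP, so they passed over the bar. I'll back off, go lower and push.

Call:
move_arm(commands=[[[0, 1.2, 0, 0], [0, 2.0, 0, 0], [0, 1.3, 0, 0], [1.2, 0.3, 0, 0], [2.4, 0, 0, 0], [2.4, 0, 0, 0], [1.5, 0, 0, 0], [0.7, 0, 0, 0]]])

```text
clock: 31.2
tool_pos: [0.4717, 0.075, 0.0683]
orientation: [47.7, 89.8, -153.6]
force: [-0.4, 0.6, 0.2]
opening: 0.0005
```

Call:
move_arm(commands=[[[0, 0, 0, 0], [0, -0.5, 0, 0], [0, -0.7, 0, 0], [0, -0.5, 0, 0], [0, -0.3, 0, 0], [0, -0.3, 0, 0], [0, -0.3, 0, 0], [0, -0.3, 0, 0]]])

```text
clock: 32.0
tool_pos: [0.4836, 0.1033, 0.0703]
orientation: [102.0, 90.0, -99.3]
force: [-1.0, -0.9, 0.1]
opening: 0.0008
```

Call:
move_arm(commands=[[[0, -0.2, 0, 0], [0, -0.2, 0, 0], [0, -0.2, 0, 0], [0, -0.2, 0, 0], [0, -0.2, 0, 0], [0, -0.2, 0, 0]]])

```text
clock: 32.6
tool_pos: [0.4878, 0.1142, 0.0702]
orientation: [61.2, 90.0, -140.1]
force: [-0.3, -2.1, 0.7]
opening: 0.0003
```

```bash
python3 -c "
from dr import *
p=state('pics/s8.png'); print(get_obs()['force'])"
```

```text
tcp s,y,z 0.2825584097672977 -0.41406959841141766 0.07024751417150912
panel s [0.3345 0.345  0.3501] 782
handle s [0.2975 0.3484 0.405  0.4386] 714
('red', [357.0, 232.0], 422, [0.4906, 0.2551, 0.0269, 0.1179])
('red', [325.0, 253.0], 464, [0.584, 0.2185, 0.0277, 0.1179])
[-0.90488743 -0.20223972  0.1737315 ]
```

The drawer follows and the candles still stand. I'll continue smoothly.

Call:
move_arm(commands=[[[0, -0.2, 0, 0], [0, -0.3, 0, 0], [0, -0.4, 0, 0], [0, -0.5, 0, 0], [0, -0.5, 0, 0], [0, -0.6, 0, 0], [0, -0.6, 0, 0], [0, -0.6, 0, 0]]])

```text
clock: 33.45
tool_pos: [0.5014, 0.1493, 0.0702]
orientation: [42.9, 90.0, -158.4]
force: [-0.8, -1.2, -0.2]
opening: 0.0008
```

Call:
move_arm(commands=[[[0, -0.6, 0, 0], [0, -0.6, 0, 0], [0, -0.6, 0, 0], [0, -0.6, 0, 0], [0, -0.6, 0, 0], [0, -0.6, 0, 0], [0, -0.6, 0, 0], [0, -0.6, 0, 0]]])

```text
clock: 34.25
tool_pos: [0.5187, 0.1939, 0.0702]
orientation: [44.7, 90.0, -156.6]
force: [-1.9, -1.3, 0.6]
opening: 0.0009
```

Call:
move_arm(commands=[[[0, -0.6, 0, 0], [0, -0.6, 0, 0], [0, -0.6, 0, 0], [0, -0.5, 0, 0], [0, -0.4, 0, 0], [0, -0.3, 0, 0], [0, -0.2, 0, 0], [0, -0.1, 0, 0]]])

```text
clock: 35.05
tool_pos: [0.5308, 0.2244, 0.0702]
orientation: [-141.1, 90.0, 17.6]
force: [-0.8, -1.5, -0.7]
opening: 0.0003
```

```bash
python3 -c "
from dr import *
p=state('pics/s9.png'); print(get_obs()['force'])"
```

```text
tcp s,y,z 0.40053176917537203 -0.4144465384907839 0.07027097770189447
panel s [0.4109 0.462  0.4678] 923
handle s [0.4137 0.4204 0.4299 0.468 ] 253
[ 0.21747332 -0.09982673  0.12661452]
```

Call:
move_arm(commands=[[[0, -0.2, 0, 0], [0, -0.3, 0, 0], [0, -0.4, 0, 0], [0, -0.4, 0, 0], [0, -0.4, 0, 0], [0, -0.3, 0, 0], [0, -0.2, 0, 0]]])

```text
clock: 35.8
tool_pos: [0.5388, 0.2452, 0.0703]
orientation: [-133.2, 90.0, 25.5]
force: [-0.5, -0.7, -0.9]
opening: 0.0004
```

Call:
move_arm(commands=[[[0, -0.15, 0, 0], [0, -0.15, 0, 0], [0, -0.15, 0, 0], [0, -0.1, 0, 0], [0, 0, 0, 0]]])

```text
clock: 36.3
tool_pos: [0.5407, 0.2501, 0.0703]
orientation: [-109.9, 90.0, 48.8]
force: [-0.5, -0.2, -1.0]
opening: 0.0004
```

Call:
move_arm(commands=[[[0, -0.15, 0, 0], [0, -0.15, 0, 0], [0, -0.1, 0, 0], [0, -0.1, 0, 0], [0, 0, 0, 0]]])

```text
clock: 36.8
tool_pos: [0.5426, 0.2548, 0.0703]
orientation: [-111.8, 90.0, 46.9]
force: [-0.2, -0.5, -0.8]
opening: 0.0002
```

Call:
move_arm(commands=[[[0, -0.1, 0, 0], [0, -0.1, 0, 0], [0, -0.1, 0, 0], [0, 0, 0, 0]]])

```text
clock: 37.2
tool_pos: [0.5436, 0.2576, 0.0703]
orientation: [-111.1, 90.0, 47.6]
force: [-1.0, -0.4, 0.3]
opening: 0.0005
```

```bash
python3 -c "
from dr import *
p=state('pics/s10.png'); print(get_obs()['force'])"
```

```text
tcp s,y,z 0.4360186730054199 -0.4144688019794387 0.07028391983203883
panel s [0.4413 0.4893 0.4915] 156
handle s [0.4488 0.4538 0.4566 0.4694] 151
[-0.81720961 -0.02952374  0.17231094]
```

Call:
move_arm(commands=[[[0, -0.1, 0, 0], [0, -0.1, 0, 0], [0, -0.1, 0, 0], [0, -0.1, 0, 0], [0, 0, 0, 0]]])

```text
clock: 37.75
tool_pos: [0.5451, 0.2614, 0.0703]
orientation: [-111.2, 90.0, 47.5]
force: [-0.1, -0.8, -0.8]
opening: 0.0003
```

Call:
move_arm(commands=[[[0, -0.1, 0, 0], [0, -0.1, 0, 0], [0, -0.1, 0, 0], [0, 0, 0, 0]]])

```text
clock: 38.15
tool_pos: [0.5461, 0.2641, 0.0703]
orientation: [-93.2, 90.0, 65.6]
force: [0.1, 0.0, -0.3]
opening: 0.0001
```

```bash
python3 -c "
from dr import *
p=state('pics/s11.png'); cv2.imwrite('pics/s11c.png',cv2.resize(p[130:360,260:540][...,::-1],None,fx=2.6,fy=2.6))"
```

```text
tcp s,y,z 0.4430330077782081 -0.41446783341067567 0.07027388910727664
panel s [0.4426 0.4532 0.4551] 29
handle s [0.4558 0.4598 0.4626 0.4692] 129
```

View pics/s11c.png

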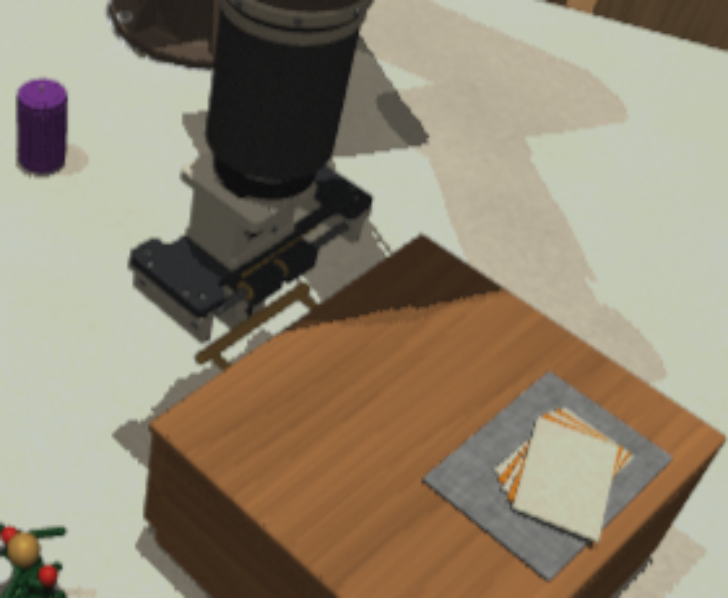

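The drawer front has slid under the top board, and the handle is still out in front of it at about (258,325) in the crop. I'll keep going in small steps until it stops.

Call:
move_arm(commands=[[[0, -0.1, 0, 0], [0, -0.1, 0, 0], [0, -0.1, 0, 0], [0, 0, 0, 0], [0, 0, 0, 0]]])

```text
clock: 38.7
tool_pos: [0.5471, 0.2666, 0.0703]
orientation: [74.1, 90.0, -127.2]
force: [-0.2, -2.2, 0.5]
opening: 0.0008
```

Call:
move_arm(commands=[[[0, -0.1, 0, 0], [0, -0.1, 0, 0], [0, -0.1, 0, 0], [0, 0, 0, 0], [0, 0, 0, 0]]])

```text
clock: 39.2
tool_pos: [0.547, 0.2667, 0.0702]
orientation: [77.9, 89.7, -123.4]
force: [-2.7, -11.2, 5.4]
opening: 0.0007
```

It has reached the stop, with 11 N of resistance and no further travel. I'll back off and lift away.

Call:
move_arm(commands=[[[0, 0.3, 0, 0], [0, 0.8, 0, 0], [0, 1.6, 0, 0], [0, 2.0, 0, 0], [0, 2.0, 0, 0], [-1.0, 1.0, 0, 0], [-2.0, 0, 0, 0], [-2.5, 0, 0, 0]]])

```text
clock: 40.0
tool_pos: [0.5198, 0.1968, 0.1261]
orientation: [54.7, 90.0, -146.6]
force: [-0.2, 0.1, 0.2]
opening: 0.0005
```

Call:
move_arm(commands=[[[-2.5, 0, 0, 0], [-2.5, 0, 0, 0], [-2.5, 2, 0, 0], [-1.5, 2.5, 0, 0], [0, 2, 0, 0], [0, 1, 0, 0], [0, 0, 0, 0]]])

```text
clock: 40.7
tool_pos: [0.4924, 0.1266, 0.215]
orientation: [-3.3, 90.0, 155.4]
force: [-0.4, 0.1, -0.6]
opening: 0.0007
```

```bash
python3 -c "
from dr import *
p=state('pics/s12.png'); print(get_obs()['force'],get_obs()['clock'])
p,d,X=look('top','pics/t12.png')
p2=cv2.imread('pics/s12.png')[60:400,60:420]; t2=cv2.imread('pics/t12.png')[60:300,40:520]
cv2.imwrite('pics/s12c.png',p2)
a=np.radians(68.9); ex=np.array([np.cos(a),np.sin(a)]); ey=np.array([-ex[1],ex[0]])
for n in ('scene','top'):
  p,d,X=look(n); Z=X[...,2]; S=X[...,:2]@ex; Y=X[...,:2]@ey
  m=(Z>.107)&(Z<.124)&(S>.4)&(S<.49)&(abs(Y+.416)<.058); print(n,'handle',np.percentile(S[m],[2,50,98]).round(4),m.sum())
  for c in candles(p,X,.085): print(c)
"
```

```text
tcp s,y,z 0.2961783617620491 -0.4139285868388458 0.21480209045723656Traceback (most recent call last):
  File "<string>", line 3, in <module>
    p=state('pics/s12.png'); print(get_obs()['force'],get_obs()['clock'])
  File "dr.py", line 7, in state
    m=(Z>.127)&(Z<.142)&(S>.3)&(S<.6)&B; print("panel s",np.percentile(S[m],[2,50,98]).round(4),m.sum())
                                                         ~~~~~~~~~~~~~^^^^^^^^^^^^^^^^
    return _quantile_unchecked(
        a, q, axis, out, overwrite_input, method, keepdims, weights)
    return _ureduce(a,
                    func=_quantile_ureduce_func,
    ...<5 lines>...
                    overwrite_input=overwrite_input,
                    method=method)
    r = func(a, **kwargs)
    result = _quantile(arr,
                       quantiles=q,
    ...<2 lines>...
                       out=out,
                       weights=wgt)
    slices_having_nans = np.isnan(arr[-1, ...])
                                  ~~~^^^^^^^^^
IndexError: index -1 is out of bounds for axis 0 with size 0
```

View pics/s12.png

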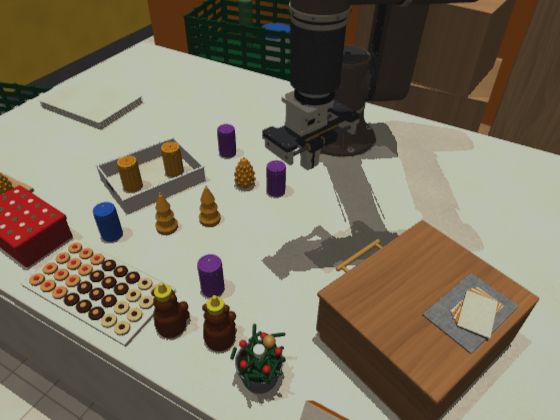

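The drawer looks shut: only the handle shows, at (360,255). The bystanders and carton are unchanged. One last numeric check, then I hand in.

```bash
python3 -c "
from h import *
from plant import close_job
a=np.radians(68.9); ex=np.array([np.cos(a),np.sin(a)]); ey=np.array([-ex[1],ex[0]])
p,d,X=look('scene'); Z=X[...,2]; S=X[...,:2]@ex; Y=X[...,:2]@ey
m=(Z>.107)&(Z<.124)&(S>.4)&(S<.475)&(abs(Y+.416)<.058); print('handle',np.percentile(S[m],[2,50,98]).round(4),m.sum())
for c in candles(p,X,.085):
  if c[0]=='gold': print(c)
print(get_obs()['clock']); print(close_job())
"
```

```text
handle [0.4578 0.4651 0.4735] 259
('gold', [170.0, 148.0], 198, [0.4247, -0.3315, 0.0265, 0.094])
('gold', [127.0, 162.0], 215, [0.5332, -0.3885, 0.0274, 0.0941])
('gold', [206.0, 193.0], 72, [0.5366, -0.1248, 0.0113, 0.0943])
('gold', [161.0, 201.0], 86, [0.6148, -0.2015, 0.0119, 0.0947])
('gold', [358.0, 254.0], 260, [0.5551, 0.2821, 0.0638, 0.1185])
('gold', [162.0, 293.0], 274, [0.8353, -0.0079, 0.0183, 0.1222])
('gold', [215.0, 306.0], 292, [0.8106, 0.0969, 0.0178, 0.1224])
('gold', [269.0, 341.0], 124, [0.8141, 0.2156, 0.011, 0.0977])
40.8
the job is handed in; nothing more can be done
None
```

I handed the job in at 40.8 s. The golden candle stands in the carton beside the other gold one, and both red candles are in the drawer, which is pushed shut.

- **Placing:** Each candle was lowered until I felt light contact (about 6 N) and then released.
- **Drawer:** I pushed the handle in small steps until it stopped moving at about 11 N. A first try at the handle passed over the bar without touching anything, because the closed fingertips end higher than the reported tool point. I lowered the fingers and repeated the push.
- **Last checks:**
  - The handle had moved in about 17 cm and stayed there.
  - Both gold candles stand at full height in the carton.
  - The fir-tree and cone candles look unmoved.
- **Not confirmed:** The red candles were seen standing in the drawer just after the push began. They can't be seen now that it is shut, so I inferred that they are still upright from the slow push and the lack of any snag.

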